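# Push the egg box into its corner

## Task

The egg box belongs in the corner that the low wooden rail makes with the red stop. Push it there along the counter with the fingers, until its long side lies flush against the rail and its end is up against the red stop. Do not lift or tip it, and leave everything else on the counter where it stands.

Things in the scene. Friction and masses are not known exactly. Their poses are not given: they have to be found in the camera images.
- egg_box: Closed grey cardboard egg box, loose, 106 mm (its x) by 156 mm (its y) by 72 mm high, about 0.11 to 0.25 kg; too wide to grip. Origin at the centre of its underside, z up. It starts in front of the rail, between the two stops, turned up to about 20 degrees from the rail. Its lid does not open and its sides are upright for pushing.
- rail: Low wooden rail fixed behind the egg box, 450 mm long (its y), 16 mm thick, 40 mm high. Origin at the middle of its front face, at counter height; its x axis points away from the robot into the wood, its y axis along the rail to the left. Rail and stops together may lie turned by up to about 7 degrees. A wall cabinet overhangs the counter behind the rail, its lower edge 435 mm up.
- red_stop: Red block fixed at one end of the rail (left or right, it varies), 100 mm (x) by 24 mm (y) by 40 mm high, axes parallel to the rail's. Origin at counter height, mid width, where it meets the rail's front face; it reaches 100 mm from there along -x. Its inner face is 12 mm from the origin, towards mid rail. The stops' inner faces are 400 mm apart.
- white_stop: White painted block, the same as the red one, fixed at the other end of the rail.
- tin: Squat food tin, 76 mm across, 58 mm high, near the left front of the counter. Bystander, loose; origin at the centre of its underside.
- mill: Small salt shaker with a grey top, 44 mm across, 90 mm high, near the right front of the counter. Bystander, loose; origin at the centre of its underside.
- spice_jar_a: Spice jar with a black cap, 41 mm across, 105 mm high, behind the rail on the left. Bystander, loose; origin at the centre of its underside.
- soap: Pink pump bottle, 64 x 78 x 191 mm, behind the rail. Bystander, loose; origin at the centre of its underside.
- jar: Glass jar with a red lid, 62 mm across, 86 mm high, behind the rail. Bystander, loose; origin at the centre of its underside.
- candle: Green candle in a glass, 76 mm across, 90 mm high, behind the rail. Bystander, loose; origin at the centre of its underside.
- spice_jar_b: Spice jar with a black cap, 41 mm across, 105 mm high, behind the rail on the right. Bystander, loose; origin at the centre of its underside.

How it is judged (in metres and radians):
At the end, for the whole second after the job is handed in: The egg box stands flat and still on the counter, its long side against the rail (middle within about 6 mm, turned less than 0.05 rad from it) and its end within about 6 mm of the red stop, on the inner side, between the two stops (x of egg_box in the frame of rail between -0.0595 and -0.045 m and angle between the x axis of egg_box and the x axis of rail, either way round below 0.05 rad and y of egg_box in the frame of red_stop between -0.097 and 0.097 m and horizontal distance between egg_box and white_stop below 0.38 m and height (world z) of egg_box below 0.005 m and angle between egg_box's own z axis and vertical below 0.05 rad and linear speed of egg_box below 0.01 m/s); the robot touches nothing.
It fails at once if the egg box is lifted off the counter (height (world z) of egg_box above 0.012 m).
It fails at once if the egg box is tipped (angle between egg_box's own z axis and vertical above 0.2 rad).
It fails at once if something else on the counter is moved more than 2 cm or tipped (distance of any of tin, mill, spice_jar_a, soap, jar, candle, spice_jar_b from where it was at the start of the episode above 0.02 m or angle between any of tin, mill, spice_jar_a, soap, jar, candle, spice_jar_b's own z axis and vertical above 0.3 rad).
It also fails if it takes over 40 s, if anything falls off the work surface, if the arm or the gripper's body presses on something with over 40 N, if the wrist force passes 120 N, or if a joint passes its speed limit or range.

## Robot

A 6-joint arm with a two-finger parallel gripper is mounted at the origin on a cart in front of the work surface, level with it; the furniture and walls round the work are solid. World frame = base frame: x ahead of the robot, y to its left, z up, the work surface at z = 0. Lengths are in mm, angles in rad, forces in N, time in s.
With the tool pointing down it reaches from about 300 to 875 mm from the base axis. Payload 6.4 kg.
Tool frame: the origin (TCP) lies at the centre of the arm's flange, where the gripper is bolted on; the fingertips stand 173 mm ahead of it and the grasp point (between the pads) lies 155 mm ahead of it; z points along the fingers, y is the line along which they close (so a half turn about z gives the same grasp; the last joint's range is limited). The gripper opens to 85 mm and grips with 20 to 120 N. Pads are 22 mm wide; open, the fingers measure 114 mm over their backs; the gripper's body (76 mm by 85 mm) begins 54 mm behind the grasp point. The pads swing forward as they close: fully open they stand 13 mm farther back than shut.
Start: joints at [1.049, 0.181, 1.607, -0, 1.354, -0.206], TCP at [178.571, 546.585, 404.688] pointing down, gripper open.
Joint ranges: [-2.99, 2.99], [-0.89, 2.07], [0.3, 2.58], [-1.14, 4.28], [0, 2.63], [-3.12, 3.12]. Speed limits (rad/s): [2.57, 2.57, 3.01, 3.14, 3.14, 3.14].

## Interface

Orientations are given as a 3x3 rotation matrix whose columns are the frame's x, y, z axes.
In Python, from rig import * gives the robot as it stands. The module is installed in compiled form; this text tells all that it offers.
- The arm moves only by the tool jog_arm, never from a script. Its argument "steps" is text: rows parted by semicolons, each of 7 numbers parted by spaces: the closure, from -1 (fully open) to 1 (shut), then the shift along the tool's x, y, z in units of 40 mm (1.0 is 40 mm), then the turn, a rotation vector about the tool's x, y, z in units of 6 degrees (1.0 is 6 degrees). In form: fingers tx ty tz wx wy wz; .... A call has 1 to 5 rows; each row is the pose to reach, as a shift and turn from the pose commanded when the call began, along the tool's axes at that moment; what a row does not reach only later rows make up. A row lasts 1/12 s, in which the tool goes at most 41.7 mm and 7.16 degrees, less where a joint would pass 70% of its speed; a pose out of reach is approached as far as the arm can. A call with a gripper value outside its range is refused whole. The fingers move at their own pace and stop on an object; the grip force is fixed at half the most. Time passes only in rows, so rows that repeat a pose let the fingers close. It gives the time, the measured TCP pose, the force, the opening and the grip force at its end, in the units of the state.
- observe(): the state, without advancing time (a new reading comes with each control period).
- grab_frame(name): name is "scene" or "top"; returns a dict with "img" (420x560x3 uint8, red, green, blue), "mtx" (3x3 intrinsics, pixels), "position" and "orientation" of the camera in the world. Camera axes: x right, y up, looking along -z (the intrinsics and any distortion apply to the point x, -y, -z); pixel columns grow to the right and rows downward; lengths in mm; the calibration is good to about 2 mm. A picture is of the moment at which its call begins. There is no depth.
- job_done(): hands the job in; it is judged then, once.
The state is a dict: "clock": time; "joint_positions": joint angles; "joint_velocities": joint speeds; "joint_efforts": joint torques, N m; "tcp_pos": TCP position; "tool_rot": TCP orientation; "force": force on the tool from outside, world axes, zero at the start; "wrist_torque": the same for the moment, N m; "width": finger opening in mm; "grip_force": force on a finger pad.
Only numpy, scipy, OpenCV 4.12 (cv2) and the standard library are available. Lean on these libraries where they do the work, as an engineer would, in place of code of your own. Each camera call takes 0.05 s, during which the arm holds its last target. There are 200 camera calls.

## Working session

There is one attempt and no reset: what is moved stays moved. The work goes in short steps, Python scripts to look and compute and a tool call to move; the robot and the scene stay as the last step left them, time stands still between calls to the robot, and variables do not carry over. Pictures are saved under pics/ and viewed, at most 10 in all, crops included, and the job is handed in when it is done.

Besides the shell and the picture viewer there is one more tool, called after "Emit:" in YAML: its name, and indented under it one key for each argument. jog_arm: Moves the arm, as the interface text tells. Its arguments: {"type":"object","properties":{"steps":{"type":"string"}},"required":["steps"]}

```bash
mkdir -p pics; python3 - <<'E'
from rig import *
import cv2,numpy as np
np.set_printoptions(precision=3,suppress=True)
for n in("top","scene"):
    f=grab_frame(n); cv2.imwrite(f"pics/{n}0.png",f["img"][:,:,::-1]); print(n,{k:v for k,v in f.items() if k!="img"})
s=observe();print(s)
E
```

```text
top {'mtx': array([[488.338,   0.   , 284.137],
       [  0.   , 488.338, 203.012],
       [  0.   ,   0.   ,   1.   ]]), 'position': array([ 328.374,   34.492, 1163.895]), 'orientation': array([[-0.001,  0.976, -0.216],
       [-1.   , -0.   ,  0.003],
       [ 0.003,  0.216,  0.976]])}
scene {'mtx': array([[479.182,   0.   , 276.613],
       [  0.   , 479.182, 203.772],
       [  0.   ,   0.   ,   1.   ]]), 'position': array([  11.403, -911.381,  580.129]), 'orientation': array([[ 0.852,  0.231, -0.47 ],
       [-0.524,  0.389, -0.758],
       [ 0.008,  0.892,  0.452]])}
{'clock': 0.1, 'joint_positions': array([ 1.049,  0.181,  1.608, -0.   ,  1.354, -0.206]), 'joint_velocities': array([-0.001, -0.003, -0.002,  0.   ,  0.002,  0.001]), 'joint_efforts': array([  0.001, -44.588, -35.223,  -0.   ,   0.004,  -0.   ]), 'tcp_pos': array([178.458, 546.368, 403.858]), 'tool_rot': array([[-0.951,  0.311, -0.001],
       [ 0.311,  0.951, -0.001],
       [ 0.   , -0.002, -1.   ]]), 'force': array([ 0.116, -0.601, -0.286]), 'wrist_torque': array([-0.011,  0.028,  0.002]), 'grip_force': 0.0, 'width': 85.61028462591322}
```

View pics/top0.png

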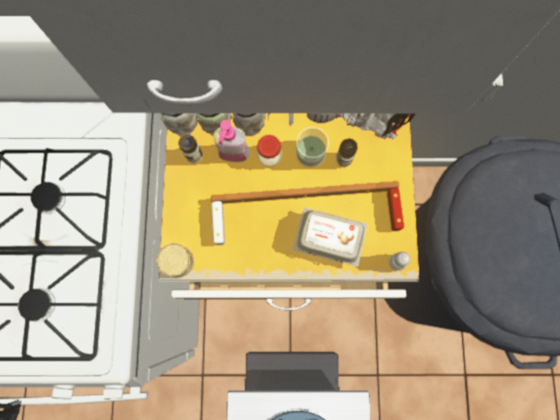

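View pics/scene0.png

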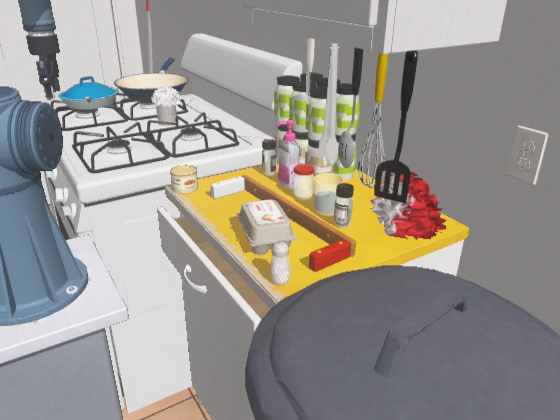

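The top view shows the red stop on the right (397,208), the white stop on the left (218,222), the rail from (212,198) to (392,187), and the egg box at (332,237). The mill is at (400,261) and the tin at (174,260). The scene view agrees with this. Next I'll zoom in and measure.

```bash
cat > h.py <<'E'
from rig import *
import cv2,numpy as np
np.set_printoptions(precision=1,suppress=True)
def ray(f,p,z):
    K=f["mtx"];d=np.array([(p[0]-K[0,2])/K[0,0],-(p[1]-K[1,2])/K[1,1],-1]);d=f["orientation"]@d
    c=f["position"];return (c+d*(z-c[2])/d[2])[:2]
def blob(m,win):
    u0,v0,u1,v1=win;q=np.zeros(m.shape,np.uint8);q[v0:v1,u0:u1]=m[v0:v1,u0:u1]*255
    c=cv2.findContours(q,cv2.RETR_EXTERNAL,cv2.CHAIN_APPROX_NONE)[0];return max(c,key=cv2.contourArea)
def world_rect(f,c,z):
    w=np.array([ray(f,p[0],z) for p in c],np.float32);return cv2.minAreaRect(w),w
E
python3 - <<'E'
from h import *
f=grab_frame("top");im=f["img"];hsv=cv2.cvtColor(im,cv2.COLOR_RGB2HSV);H,S,V=cv2.split(hsv)
cv2.imwrite("pics/crop0.png",cv2.resize(im[125:300,160:425,::-1],None,fx=3,fy=3,interpolation=cv2.INTER_CUBIC))
box=blob((S<110),(285,200,375,270));red=blob(((H<6)|(H>174))&(S>150),(380,175,410,240));wh=blob((S<80)&(V>150),(205,199,230,250))
for n,c,z in(("box72",box,72),("box0",box,0),("red",red,40),("white",wh,40)):
    r,_=world_rect(f,c,z);print(n,cv2.boundingRect(c),r,"\n",cv2.boxPoints(r))
rail=blob((H>4)&(H<17)&(S>80)&(V<190),(205,175,395,208));r,w=world_rect(f,rail,40);print("rail",cv2.boundingRect(rail),r,"\n",cv2.boxPoints(r))
for n,w in(("mill",(385,245,412,274)),("tin",(155,240,195,280))):
    c=blob(S<110,w);print(n,cv2.boundingRect(c),world_rect(f,c,0)[0])
E
```

```text
box72 (293, 207, 75, 60) ((492.7310791015625, -72.85441589355469), (150.47003173828125, 101.04840087890625), 75.14529418945312) 
 [[ 424.6 -132.6]
 [ 522.3 -158.5]
 [ 560.9  -13.1]
 [ 463.2   12.8]]
box0 (293, 207, 75, 60) ((503.5688171386719, -79.93289184570312), (160.39207458496094, 107.7115478515625), 75.14530181884766) 
 [[ 431.  -143.6]
 [ 535.1 -171.3]
 [ 576.2  -16.2]
 [ 472.1   11.4]]
red (392, 196, 11, 33) ((555.3768920898438, -233.60337829589844), (77.44579315185547, 17.624481201171875), 4.6827168464660645) 
 [[ 516.1 -228. ]
 [ 517.5 -245.5]
 [ 594.7 -239.2]
 [ 593.3 -221.7]]
white (212, 201, 13, 43) ((531.3883056640625, 186.75563049316406), (101.22705078125, 25.847658157348633), 4.623379230499268) 
 [[479.9 195.6]
 [482.  169.8]
 [582.9 178. ]
 [580.8 203.7]]
rail (211, 186, 184, 22) ((592.3738403320312, -13.227294921875), (433.7567138671875, 51.02143096923828), 89.99706268310547) 
 [[ 566.9 -230.1]
 [ 617.9 -230.1]
 [ 617.9  203.6]
 [ 566.9  203.7]]
mill (388, 252, 24, 22) ((439.37713623046875, -238.5895538330078), (40.99492645263672, 67.16929626464844), 43.31357955932617)
tin (155, 240, 40, 40) ((448.1737060546875, 292.2095947265625), (97.14952087402344, 92.6458969116211), 89.97884368896484)
```

View pics/crop0.png

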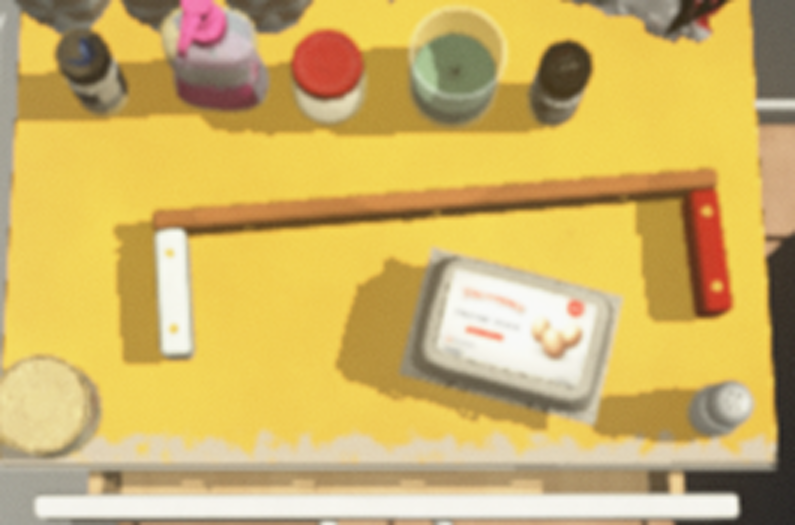

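Emit:
jog_arm:
  steps: "-1 -0.5 -0.67 0 0 0 0; -1 -1 -1.33 0 0 0 0; -1 -1.5 -2 0 0 0 0; -1 -2 -2.67 0 0 0 0; -1 -2.5 -3.33 0 0 0 0"

```text
clock: 0.57
tcp_pos: [232.2, 387.4, 404.3]
tool_rot: [[-0.951, 0.31, -0.0], [0.31, 0.951, -0.0], [0.0, -0.001, -1.0]]
force: [1.2, -0.5, 0.5]
width: 85.1
grip_force: 0.0
```

Emit:
jog_arm:
  steps: "-1 -0.5 -0.67 0 0 0 0; -1 -1 -1.33 0 0 0 0; -1 -1.5 -2 0 0 0 0; -1 -2 -2.67 0 0 0 0; -1 -2.5 -3.33 0 0 0 0"

```text
clock: 0.98
tcp_pos: [285.8, 229.8, 404.6]
tool_rot: [[-0.951, 0.31, 0.0], [0.31, 0.951, 0.0], [-0.0, 0.0, -1.0]]
force: [0.0, 0.3, 0.1]
width: 85.4
grip_force: 0.0
```

Emit:
jog_arm:
  steps: "-1 -0.5 -0.67 0 0 0 0; -1 -1 -1.33 0 0 0 0; -1 -1.5 -2 0 0 0 0; -1 -2 -2.67 0 0 0 0; -1 -2.5 -3.33 0 0 0 0"

```text
clock: 1.4
tcp_pos: [339.5, 72.0, 404.7]
tool_rot: [[-0.951, 0.311, 0.001], [0.311, 0.951, -0.0], [-0.001, 0.0, -1.0]]
force: [0.1, -0.3, 0.9]
width: 85.4
grip_force: 0.0
```

Emit:
jog_arm:
  steps: "-1 -0.5 -0.65 0 0 0 -0.8; -1 -1 -1.3 0 0 0 -1.6; -1 -1.5 -2 0 0 0 -2.4; -1 -2 -2.7 0 0 0 -3.2; -1 -2.3 -3.2 0 0 0 -3.8"

```text
clock: 1.82
tcp_pos: [387.7, -79.3, 404.7]
tool_rot: [[-0.996, -0.085, 0.001], [-0.085, 0.996, -0.001], [-0.0, -0.001, -1.0]]
force: [0.6, 0.2, 0.4]
width: 85.1
grip_force: 0.0
```

Emit:
jog_arm:
  steps: "-1 0 0 0.9 0 0 0; -1 0 0 1.8 0 0 0; -1 0 0 2.7 0 0 0; -1 0 0 3.6 0 0 0; -1 0 0 4.5 0 0 0"

```text
clock: 2.23
tcp_pos: [387.0, -76.6, 223.3]
tool_rot: [[-0.997, -0.082, 0.001], [-0.082, 0.997, -0.0], [-0.001, -0.0, -1.0]]
force: [0.7, -0.1, 0.8]
width: 85.3
grip_force: 0.0
```

```bash
python3 - <<'E'
from h import *
f=grab_frame("top");im=f["img"]
cv2.imwrite("pics/crop1.png",cv2.resize(im[125:300,160:425,::-1],None,fx=3,fy=3,interpolation=cv2.INTER_CUBIC))
f=grab_frame("scene");cv2.imwrite("pics/s1.png",cv2.resize(f["img"][130:330,150:400,::-1],None,fx=3,fy=3))
E
```

```text
(no output)
```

View pics/s1.png

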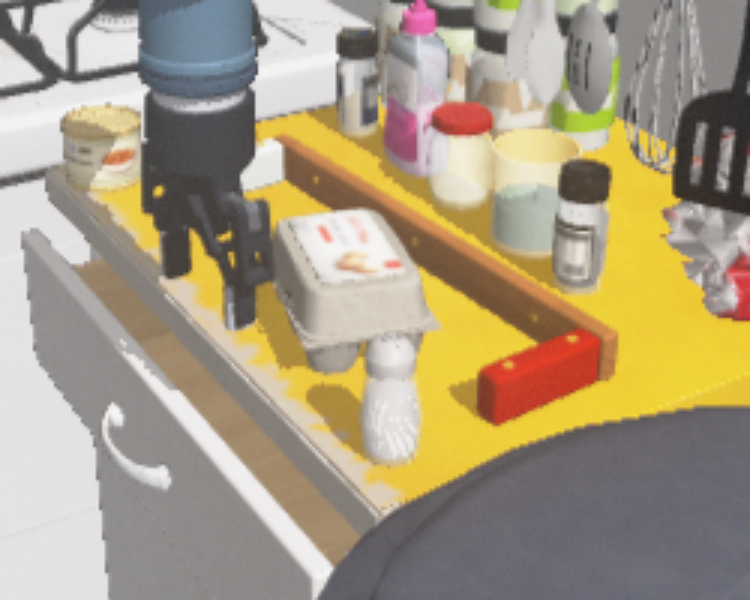

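The fingers stand at (165–250,230–330) in the crop, in front of the box and clear of the mill. The box is at (350,290). I'll lower and push.

Emit:
jog_arm:
  steps: "-1 0 0 0.5 0 0 0; -1 0 0 0.9 0 0 0; -1 -0.2 0 0.9 0 0 0; -1 -0.4 0 0.9 0 0 0; -1 -0.6 0 0.9 0 0 0"

```text
clock: 2.75
tcp_pos: [413.3, -75.2, 190.9]
tool_rot: [[-0.997, -0.082, 0.003], [-0.082, 0.997, -0.002], [-0.003, -0.002, -1.0]]
force: [0.2, -0.4, -0.5]
width: 85.3
grip_force: 0.0
```

Emit:
jog_arm:
  steps: "-1 -0.1 0 0 0 0 0; -1 -0.25 0 0 0 0 0; -1 -0.4 0 0 0 0 0; -1 -0.55 0 0 0 0 0; -1 -0.7 0 0 0 0 0"

```text
clock: 3.17
tcp_pos: [439.8, -72.3, 188.9]
tool_rot: [[-0.997, -0.082, 0.0], [-0.082, 0.997, -0.0], [-0.0, -0.0, -1.0]]
force: [-1.9, -1.0, 0.3]
width: 85.5
grip_force: 0.4
```

```bash
cat > rep.py <<'E'
from h import *
import sys
O=np.array([599,-20.4]);R=np.array([[.9967,-.081],[.081,.9967]])
f=grab_frame("top");im=f["img"];s=observe();print("tool rail",R.T@(s["tcp_pos"][:2]-O),s["tcp_pos"][2],s["force"],s["clock"])
if len(sys.argv)>1: cv2.imwrite(f"pics/{sys.argv[1]}.png",cv2.resize(im[125:300,160:425,::-1],None,fx=3,fy=3,interpolation=cv2.INTER_CUBIC))
E
python3 rep.py t2
```

```text
tool rail [-162.   -39.1] 189.1347625561643 [-0.3 -0.4  1. ] 3.2167
```

View pics/t2.png

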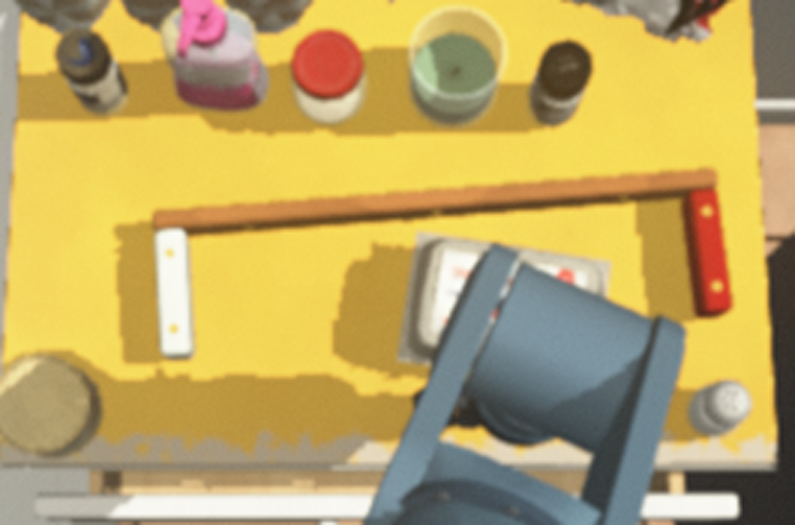

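The box is turning into line: its back edge now runs from (415,235) to (608,262). I'll continue.

Emit:
jog_arm:
  steps: "-1 -0.12 0 0 0 0 0; -1 -0.25 0 0 0 0 0; -1 -0.4 0 0 0 0 0; -1 -0.55 0 0 0 0 0; -1 -0.7 0 0 0 0 0"

```text
clock: 3.63
tcp_pos: [467.7, -70.1, 188.7]
tool_rot: [[-0.997, -0.082, 0.0], [-0.082, 0.997, 0.0], [-0.0, 0.0, -1.0]]
force: [-0.5, -0.0, -1.0]
width: 85.8
grip_force: 0.5
```

Emit:
jog_arm:
  steps: "-1 -0.07 0 0 0 0 0; -1 -0.14 0 0 0 0 0; -1 -0.2 0 0 0 0 0; -1 -0.25 0 0 0 0 0; -1 -0.25 0 0 0 0 0"

```text
clock: 4.05
tcp_pos: [477.3, -69.3, 188.7]
tool_rot: [[-0.997, -0.082, 0.0], [-0.082, 0.997, -0.0], [-0.0, -0.0, -1.0]]
force: [-0.2, 0.3, 0.0]
width: 85.6
grip_force: 0.0
```

```bash
python3 rep.py t3
```

```text
tool rail [-125.4  -38.8] 188.7286452340787 [-0.2  0.1 -0.8] 4.1
```

View pics/t3.png

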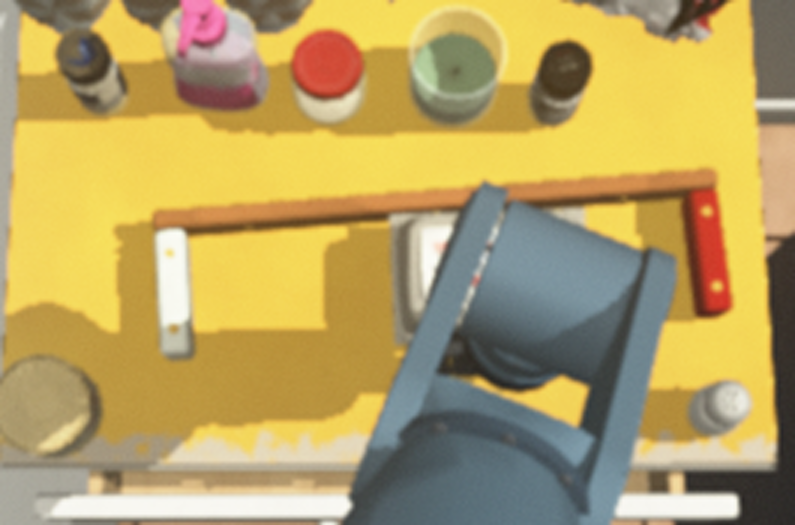

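The back left corner (390,212) has almost reached the rail, and the right end (583,208) is still a few mm off it. I'll push a bit more.

Emit:
jog_arm:
  steps: "-1 -0.05 0 0 0 0 0; -1 -0.1 0 0 0 0 0; -1 -0.15 0 0 0 0 0; -1 -0.18 0 0 0 0 0"

```text
clock: 4.43
tcp_pos: [484.0, -68.7, 188.6]
tool_rot: [[-0.997, -0.082, -0.002], [-0.082, 0.997, 0.0], [0.002, 0.0, -1.0]]
force: [-6.5, -2.7, 4.3]
width: 85.0
grip_force: 3.3
```

Emit:
jog_arm:
  steps: "-1 0.2 0 0 0 0 0; -1 0.7 0 0 0 0 0; -1 0.7 0 -0.8 0 0 0; -1 0.7 0.5 -1.6 0 0 0; -1 0.7 1.2 -2 0 0 0"

```text
clock: 4.85
tcp_pos: [453.2, -24.3, 271.8]
tool_rot: [[-0.997, -0.079, 0.005], [-0.079, 0.997, -0.002], [-0.005, -0.002, -1.0]]
force: [1.4, 0.5, 0.4]
width: 85.4
grip_force: 0.0
```

Emit:
jog_arm:
  steps: "-1 0 0.8 0 0 0 0; -1 0 1.6 0 0 0 0; -1 0 2.4 0 0 0 0"

```text
clock: 5.1
tcp_pos: [444.0, 73.7, 269.4]
tool_rot: [[-0.997, -0.081, 0.002], [-0.081, 0.997, 0.0], [-0.002, -0.0, -1.0]]
force: [0.3, 0.0, 0.0]
width: 85.4
grip_force: 0.0
```

```bash
python3 rep.py t4
```

```text
tool rail [-147.7  110.5] 268.94931495619267 [-2.8  4.4  0.3] 5.15
```

View pics/t4.png

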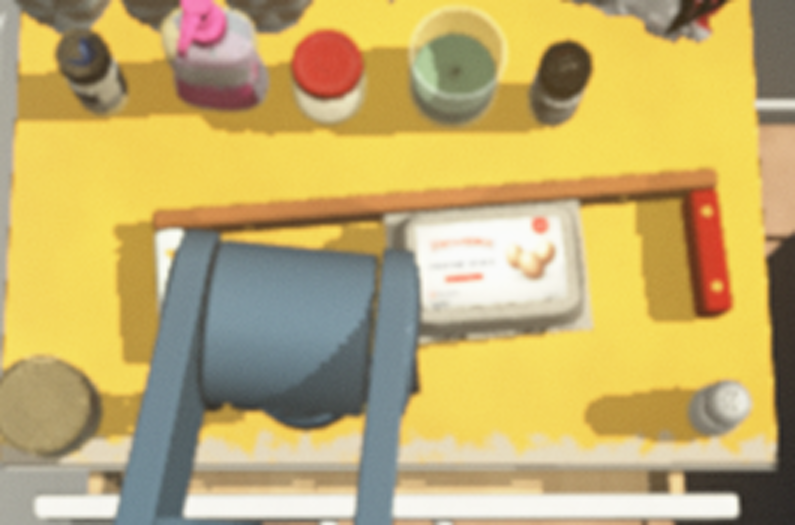

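The box lies along the rail from (385,215) to (580,200), about 80 mm from the red stop (690,190). I'll come down beyond its left end and push right with the finger back.

Emit:
jog_arm:
  steps: "-1 -0.8 0.25 0 0 0 0; -1 -1.6 0.25 0 0 0 0; -1 -2.2 0.25 0 0 0 0; -1 -2.2 0.25 0.7 0 0 0; -1 -2.2 0.25 1.4 0 0 0"

```text
clock: 5.57
tcp_pos: [533.7, 89.6, 213.9]
tool_rot: [[-0.997, -0.083, 0.007], [-0.083, 0.997, -0.0], [-0.007, -0.001, -1.0]]
force: [-0.9, 0.5, -1.5]
width: 85.2
grip_force: 0.0
```

Emit:
jog_arm:
  steps: "-1 0 0 0.3 0 0 0; -1 0 0 0.6 0 0 0; -1 0 -0.2 0.6 0 0 0; -1 0 -0.35 0.6 0 0 0; -1 0 -0.5 0.6 0 0 0"

```text
clock: 5.98
tcp_pos: [533.6, 69.0, 189.9]
tool_rot: [[-0.997, -0.082, 0.002], [-0.082, 0.997, -0.0], [-0.002, -0.0, -1.0]]
force: [0.4, 1.3, 0.3]
width: 85.5
grip_force: 0.4
```

Emit:
jog_arm:
  steps: "-1 0 -0.2 0 0 0 0; -1 0 -0.4 0 0 0 0; -1 0 -0.6 0 0 0 0; -1 0 -0.8 0 0 0 0; -1 0 -1 0 0 0 0"

```text
clock: 6.4
tcp_pos: [536.9, 29.3, 189.9]
tool_rot: [[-0.997, -0.082, 0.002], [-0.082, 0.997, 0.0], [-0.002, 0.0, -1.0]]
force: [-1.3, 5.4, 7.2]
width: 85.4
grip_force: 3.9
```

```bash
python3 rep.py t5
```

```text
tool rail [-57.8  53.4] 189.85399436843406 [-0.7  2.3  3.3] 6.45
```

View pics/t5.png

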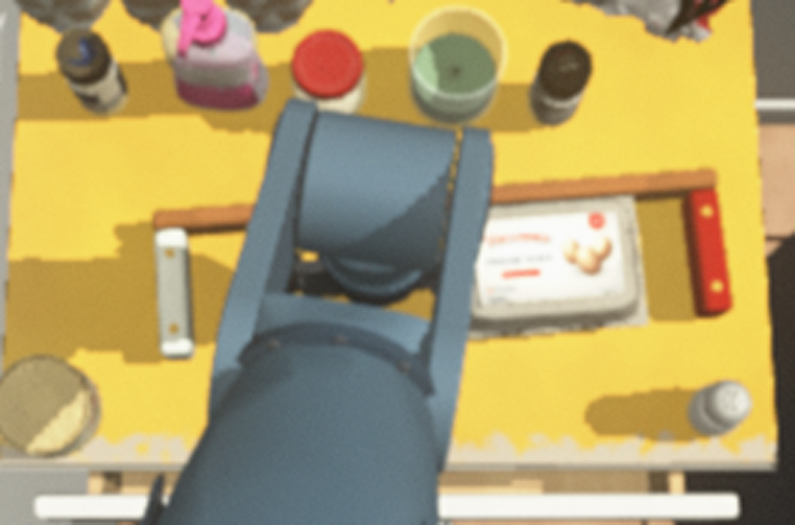

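The box slides along the rail and its right end is now at (640,200), about 40 mm short of the red stop. I'll keep pushing.

Emit:
jog_arm:
  steps: "-1 0 -0.15 0 0 0 0; -1 0 -0.35 0 0 0 0; -1 0 -0.55 0 0 0 0; -1 0 -0.7 0 0 0 0; -1 0 -0.8 0 0 0 0"

```text
clock: 6.87
tcp_pos: [539.5, -2.8, 189.7]
tool_rot: [[-0.997, -0.082, 0.002], [-0.082, 0.997, 0.0], [-0.002, -0.0, -1.0]]
force: [-1.8, 4.3, 5.7]
width: 85.6
grip_force: 3.4
```

Emit:
jog_arm:
  steps: "-1 0 -0.07 0 0 0 0; -1 0 -0.14 0 0 0 0; -1 0 -0.2 0 0 0 0; -1 0 -0.2 0 0 0 0"

```text
clock: 7.2
tcp_pos: [540.1, -10.7, 189.7]
tool_rot: [[-0.997, -0.082, 0.002], [-0.082, 0.997, -0.0], [-0.002, -0.0, -1.0]]
force: [-1.1, 3.2, 3.8]
width: 85.3
grip_force: 2.0
```

```bash
python3 rep.py t6
```

```text
tool rail [-58.   14.6] 189.57070035537245 [1.  2.1 3.4] 7.25
```

View pics/t6.png

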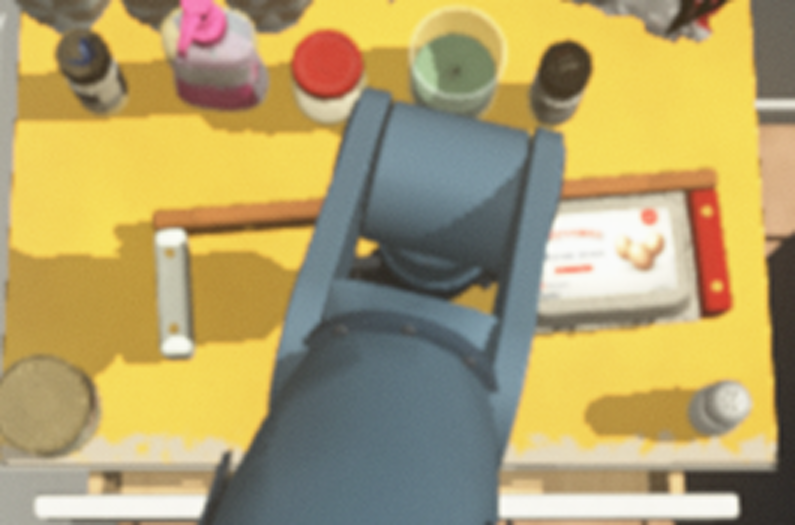

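The right end is now very close to the red stop (692). I'll nudge until the force rises.

Emit:
jog_arm:
  steps: "-1 0 -0.05 0 0 0 0; -1 0 -0.1 0 0 0 0; -1 0 -0.1 0 0 0 0"

```text
clock: 7.5
tcp_pos: [540.3, -13.1, 189.6]
tool_rot: [[-0.997, -0.082, 0.001], [-0.082, 0.997, 0.003], [-0.001, 0.002, -1.0]]
force: [-0.7, 11.9, 10.1]
width: 85.5
grip_force: 7.1
```

Emit:
jog_arm:
  steps: "-1 0 -0.04 0 0 0 0; -1 0 -0.07 0 0 0 0; -1 0 -0.07 0 0 0 0"

```text
clock: 7.75
tcp_pos: [540.3, -13.9, 189.7]
tool_rot: [[-0.997, -0.082, 0.001], [-0.082, 0.997, 0.006], [-0.001, 0.006, -1.0]]
force: [-2.0, 23.8, 13.2]
width: 85.1
grip_force: 13.4
```

It is in contact with the red stop at 24 N. I'll back off and square it against the rail from the front.

Emit:
jog_arm:
  steps: "-1 0 0.3 0 0 0 0; -1 0 0.6 -0.4 0 0 0; -1 0 0.6 -1.3 0 0 0; -1 0.5 0.6 -2.1 0 0 0; -1 1.4 0.4 -2.1 0 0 0"

```text
clock: 8.17
tcp_pos: [487.0, -5.9, 279.1]
tool_rot: [[-0.996, -0.084, 0.013], [-0.084, 0.996, -0.004], [-0.013, -0.005, -1.0]]
force: [0.6, -0.8, 1.3]
width: 85.7
grip_force: 0.0
```

Emit:
jog_arm:
  steps: "-1 0.5 -0.6 0 0 0 0; -1 0.85 -1.4 0 0 0 0; -1 0.85 -2.3 0 0 0 0; -1 0.85 -3.15 0 0 0 0; -1 0.85 -3.15 0 0 0 0"

```text
clock: 8.58
tcp_pos: [459.9, -139.1, 273.6]
tool_rot: [[-0.997, -0.078, 0.003], [-0.078, 0.997, -0.004], [-0.002, -0.004, -1.0]]
force: [-0.1, 0.1, -0.2]
width: 85.6
grip_force: 0.0
```

```bash
python3 rep.py
```

```text
tool rail [-148.5 -104.8] 273.08589180839544 [-0.2  0.2 -0.1] 8.6333
```

Down 84 mm, then push +x by about 30 mm to contact.

Emit:
jog_arm:
  steps: "-1 0 0 0.7 0 0 0; -1 0 0 1.4 0 0 0; -1 0 0 2.1 0 0 0; -1 -0.2 0 2.1 0 0 0; -1 -0.4 0 2.1 0 0 0"

```text
clock: 9.05
tcp_pos: [474.9, -131.4, 187.5]
tool_rot: [[-0.997, -0.082, -0.004], [-0.082, 0.997, 0.002], [0.004, 0.003, -1.0]]
force: [-0.2, -0.1, 0.4]
width: 85.2
grip_force: 0.0
```

Emit:
jog_arm:
  steps: "-1 -0.1 0 0 0 0 0; -1 -0.2 0 0 0 0 0; -1 -0.3 0 0 0 0 0; -1 -0.35 0 0 0 0 0; -1 -0.35 0 0 0 0 0"

```text
clock: 9.47
tcp_pos: [489.2, -131.5, 189.8]
tool_rot: [[-0.997, -0.083, -0.002], [-0.083, 0.997, -0.001], [0.002, -0.001, -1.0]]
force: [-7.9, -2.1, 5.9]
width: 85.4
grip_force: 3.9
```

```bash
python3 rep.py
```

```text
tool rail [-118.6 -101.8] 189.71264549253374 [-7.1 -0.8  6.9] 9.5167
```

Contact against the rail. I'll nudge a bit more, then retreat and look.

Emit:
jog_arm:
  steps: "-1 -0.05 0 0 0 0 0; -1 -0.08 0 0 0 0 0; -1 -0.08 0 0 0 0 0"

```text
clock: 9.77
tcp_pos: [490.4, -131.4, 189.5]
tool_rot: [[-0.997, -0.083, -0.009], [-0.083, 0.997, -0.0], [0.009, 0.0, -1.0]]
force: [-20.8, -4.1, 16.2]
width: 84.9
grip_force: 10.5
```

Emit:
jog_arm:
  steps: "-1 0.2 0 0 0 0 0; -1 0.6 0 0 0 0 0; -1 0.6 0.4 -0.8 0 0 0; -1 0.6 1 -1.6 0 0 0; -1 0.6 1.8 -2 0 0 0"

```text
clock: 10.18
tcp_pos: [464.1, -62.1, 272.9]
tool_rot: [[-0.997, -0.079, 0.006], [-0.079, 0.997, -0.003], [-0.006, -0.003, -1.0]]
force: [1.4, -0.6, 0.7]
width: 85.3
grip_force: 0.0
```

Emit:
jog_arm:
  steps: "-1 0 0.9 0 0 0 0; -1 0 1.8 0 0 0 0; -1 0 2.7 0 0 0 0; -1 0 3.6 0 0 0 0; -1 0 3.6 0 0 0 0"

```text
clock: 10.6
tcp_pos: [450.0, 87.2, 269.8]
tool_rot: [[-0.996, -0.087, 0.002], [-0.087, 0.996, 0.002], [-0.002, 0.002, -1.0]]
force: [-0.0, 0.5, -0.7]
width: 85.8
grip_force: 0.0
```

```bash
python3 rep.py t7; python3 - <<'E'
from h import *
R=np.array([[.9967,-.081],[.081,.9967]]);O=np.array([599,-20.4])
f=grab_frame("top");H,S,V=cv2.split(cv2.cvtColor(f["img"],cv2.COLOR_RGB2HSV))
c=blob((S<110),(315,185,400,245));
for z in (0,25,72):
    r,w=world_rect(f,c,z);print(z,r[1],r[2],R.T@(np.array(r[0])-O))
E
```

```text
tool rail [-139.5  117.3] 269.7007369477638 [ 0.4 -0.8 -0.1] 10.65
0 (109.09368133544922, 163.01272583007812) 4.513230323791504 [ -46.3 -125.9]
25 (106.75039672851562, 159.5113067626953) 4.513232231140137 [ -51.  -121.6]
72 (102.3449935913086, 152.92855834960938) 4.513218402862549 [ -59.8 -113.4]
```

View pics/t7.png

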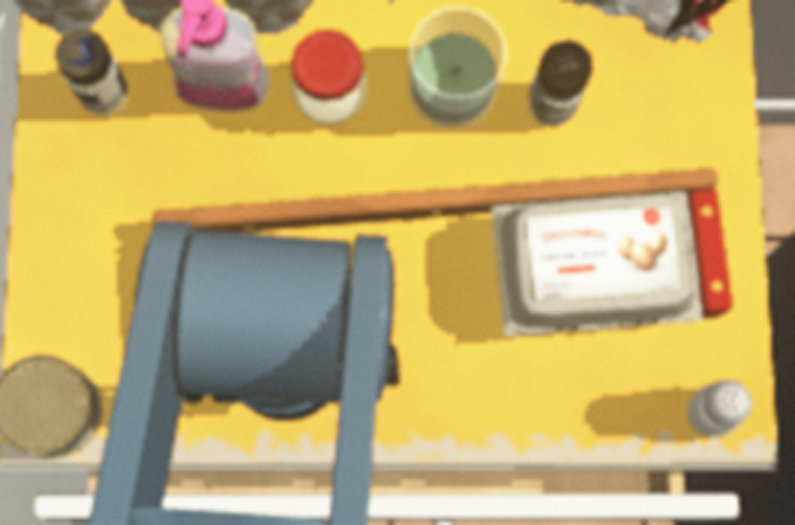

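The box sits flush with the rail and against the red stop. It is turned 4.5° against 4.65° for the rail, with its centre at about (-51,-122) in the rail frame where the ideal is (-53,-122). The bystanders look unmoved.

```bash
python3 -c "from rig import *; print(job_done())"
```

```text
the job is handed in; nothing more can be done
None
```

I pushed the egg box into the corner, its long side flush against the rail and its end against the red stop, and handed the job in with the arm clear; no verdict was shown.

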